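# Power up the bench supply

### The job

Power up the bench supply: push its orange range lever away from its start, through the first click and on to the second stop at the far end of its slot, and only then press the green output button all the way down and let it come back up. Leave the red cut-off button unpressed, do not bring the lever back, and leave the small jar, the breadboard and the screwdriver where they are.

Things in the scene. Friction and masses are not known exactly. Their poses are not given: they have to be found in the camera images.
- console: Grey box-shaped bench supply, 200 (x) by 300 (y) by 60 mm high, fixed to the table. Origin at the centre of its underside; z up. All controls stand on its flat top (z = 60 mm). Along its far (+x) edge, at its x = 80 mm and y = -25, 0, 25 mm, stand three terminal posts 22 mm high.
- lever_plate: Aluminium plate on the console's right (-y) half, 110 (its x) by 60 by 6 mm, origin at the centre of its underside, which lies on the console's top. Its x axis is the direction in which the lever must be pushed (also marked by pairs of dots: white at the start, orange at the first click, green at the second stop). It is turned differently from the console in each run.
- range_lever (a joint): Travel of the orange lever along the plate's +x axis, in m: 0 at the start, 0.025 at the first click (detent), 0.050 at the second stop, which is the hard end of the slot. Each click notch holds the lever; about 5 to 7 N of push gets it over the hump to the next one (at slow speed), and past the hump (12 mm and 37 mm) it snaps on by itself into the next notch; let go short of the hump and it springs back to the notch before. It stays where it is in a notch.
- lever_grip (a point): Centre of the lever's orange paddle, which moves with the lever; axes as the lever plate's. The paddle is an upright block 12 mm thick along the slot (x), 34 mm wide across it (y), 30 mm high (15 mm above and below this point); its underside is 12 mm above the plate. With the lever at 0 this point is at x = -25 mm, y = 0, z = 33 mm in the frame of lever_plate.
- output_button (a joint): Travel of the green output button, in m: 0 up, 0.006 fully down. Spring return, about 5 N when fully down.
- output_button_top (a point): Centre of the top face of the green button, a round cap of 32 mm diameter that stands 6 mm out of a black collar of 48 mm diameter and 12 mm height, on the console's left (+y) half. Pressed straight down.
- cutoff_button (a joint): Travel of the red cut-off button, in m: 0 up, 0.006 down. Not to be pressed.
- cutoff_button_top (a point): Centre of the top face of the red button, same shape as the green one, about 80 mm from it. The two change places from run to run.
- parts_jar: Small pale capped jar, 36 mm diameter, 45 mm high, standing loose on the console's top near the robot-side edge. Origin at the centre of its underside. To be left alone.
- breadboard: White breadboard on a loose black base plate 200 by 140 mm, at most 28 mm high, on the table to the left of the console. Origin at the centre of its underside. To be left alone.
- screwdriver: Screwdriver, 170 mm long, lying loose on the table to the right of the console. To be left alone.

How it is judged:
On the way, in this order (a step that is already met when the one before it is completed fails the run):
1. the range lever stands at its second stop, past the first click (value of joint range_lever above 0.045 m), for 0.2 s.
2. the green output button is pressed down (value of joint output_button above 0.0045 m), for 0.05 s.
At the end, for the whole second after the job is handed in: The lever rests within 5 mm of its second stop, both buttons are up again, and jar, breadboard and screwdriver are within 15, 20 and 20 mm of where they stood (value of joint range_lever above 0.045 m and value of joint each of output_button, cutoff_button below 0.002 m and distance of parts_jar from where it was at the start of the episode below 0.015 m and distance of each of breadboard, screwdriver from where it was at the start of the episode below 0.02 m); the robot touches nothing.
It fails at once if the green button is pressed (over 3 mm) before the lever is at its second stop (value of joint output_button above 0.003 m and value of joint range_lever below 0.044 m).
It fails at once if the red cut-off button is pressed (over 3 mm) (value of joint cutoff_button above 0.003 m).
It fails at once if the jar is pushed away, lifted, carried or tipped over (distance of parts_jar from where it was at the start of the episode above 0.02 m or angle between parts_jar's own z axis and vertical above 0.5 rad).
It fails at once if the breadboard is pushed away, lifted or carried (distance of breadboard from where it was at the start of the episode above 0.025 m).
It fails at once if the screwdriver is pushed away, lifted or carried (distance of screwdriver from where it was at the start of the episode above 0.025 m).
It also fails if it takes over 35 s, if anything falls off the work surface, if the arm or the gripper's body presses on something with over 40 N, if the wrist force passes 120 N, or if a joint passes its speed limit or range.

### The arm

A 6-joint arm with a two-finger parallel gripper is mounted at the origin on the work surface. World frame = base frame: x ahead of the robot, y to its left, z up, the work surface at z = 0. Lengths are in m, angles in rad, forces in N, time in s.
With the tool pointing down it reaches from about 0.25 to 0.85 m from the base axis. Payload 12.5 kg.
Tool frame: the origin (TCP) lies midway between the tips of the shut fingers; the grasp point (between the pads) lies 19 mm behind it; z points along the fingers, y is the line along which they close (so a half turn about z gives the same grasp; the last joint's range is limited). The gripper opens to 93 mm and grips with 3 to 60 N. Pads are 15 mm wide; open, the fingers measure 128 mm over their backs; the gripper's body (75 mm by 188 mm) begins 65 mm behind the grasp point.
Start: joints at [1.152, 0.351, 1.652, -0, 1.139, -0.085], TCP at [0.18, 0.52, 0.219] pointing down, gripper open.
Joint ranges: [-2.75, 2.75], [-0.79, 2.1], [0.01, 2.65], [-1.57, 4.71], [0.07, 3.14], [-2.87, 2.87]. Speed limits (rad/s): [2.22, 2.22, 2.79, 3.14, 3.14, 3.14].

### API

Orientations are given as a unit quaternion [w, x, y, z].
In Python, from plant import env gives the robot as it stands.
- The arm moves only by the tool step_arm, never from a script. Its argument "plan" is a list of rows, each an object of numbers: "dx", "dy", "dz": the shift along the tool's x, y, z scaled (see below); "rx", "ry", "rz": the turn, a rotation vector about the tool's x, y, z scaled (see below); "fingers": the gripper command: -1 is shut, 1 is fully open, values between are in proportion. In form: [{"dx": .., "dy": .., "dz": .., "rx": .., "ry": .., "rz": .., "fingers": ..}, ...]. A call has 1 to 10 rows; each row shifts and turns the commanded pose from where the row before left it, along the tool's axes as they then stand; what a row does not reach is not made up. The controller multiplies each number of a shift by 0.03 m and each number of a turn by 5 degrees. A row lasts 1/12 s, in which the tool goes at most 41.7 mm and 7.16 degrees, less where a joint would pass 70% of its speed; a pose out of reach is approached as far as the arm can. A call with a number of a shift or a turn outside -1 to 1 is refused whole. A call with a gripper value outside its range is refused whole. The fingers move at their own pace and stop on an object; "grip_force" is the grip in N (left out, the last holds). Time passes only in rows, so rows that do not move let the fingers close. It gives the time, the measured TCP pose, the force, the opening and the grip force at its end, in the units of the state.
- env.get_state(): the state, without advancing time (a new reading comes with each control period).
- env.read_camera(name): name is "scene" or "top" or "wrist"; returns (picture, depth): 480x640x3 uint8, red, green, blue; 480x640 float32, m along the optical axis (not along the pixel's ray), 0 where there is no reading.
- env.get_calibration(name): a dict with "camera_matrix" (3x3 intrinsics, pixels), "eye" and "attitude" of the camera in the world. Camera axes: x right, y down, z forward; pixel columns grow to the right and rows downward; lengths in m; the calibration is good to about 2 mm. A picture is of the moment at which its call begins: read the wrist's pose just before it. get_calibration takes no time and is no camera call; for the wrist camera it gives the pose at the moment of the call.
- env.close_job(): hands the job in; it is judged then, once.
Trained networks look in the newest picture that a camera, given by its name, has taken for a name from the list of things; names that differ only in an ending like _2 or _b are one class to them, and where a whole thing is asked for, a point or a joint stands for the part that bears it (a point fixed in the world has none). Each returns a list of dicts, best first, with "score" (0 to 1); they miss things now and then, are a little off and sometimes report something else, mostly with a low value. They report only what shows in the picture. A call takes as long as a camera call.
- env.search_frame(camera, target): "location" ([row, column] in pixels, amid what is visible of it).
- env.spot_point(camera, target): "location" ([row, column] in pixels: a listed point, or the origin of a listed thing).
The state is a dict: "clock": time; "qpos": joint angles; "qd": joint speeds; "effort": joint torques, N m; "tcp_pos": TCP position; "ee_rot": TCP orientation; "contact_force": force on the tool from outside, world axes, zero at the start; "torque": the same for the moment, N m; "finger_gap": finger opening in m; "finger_force": force on a finger pad.
Only numpy, scipy, OpenCV 4.12 (cv2) and the standard library are available. Lean on these libraries where they do the work, as an engineer would, in place of code of your own. Each camera call takes 0.05 s, during which the arm holds its last target. There are 200 camera calls.

## Working session

There is one attempt and no reset: what is moved stays moved. The work goes in short steps, Python scripts to look and compute and a tool call to move; the robot and the scene stay as the last step left them, time stands still between calls to the robot, and variables do not carry over. Pictures are saved under pics/ and viewed, at most 10 in all, crops included, and the job is handed in when it is done.

Besides the shell and the picture viewer there is one more tool, called after ">>>" as name(argument=value, ...), one argument or row to a line, values as JSON. step_arm: Moves the arm, as the interface text tells. Shifts and turns lie within -1 to 1; 1 stands for 0.03 m of shift or 5 degrees of turn. Its arguments: {"type":"object","properties":{"plan":{"type":"array"},"grip_force":{"type":"number"}},"required":["plan"]}

```bash
mkdir -p pics; cat > h.py <<'E'
import numpy as np, cv2
from scipy.spatial.transform import Rotation as R
from plant import env
def rot(a):
    a=np.array(a,float)
    return a if a.shape==(3,3) else R.from_quat(a[[1,2,3,0]]).as_matrix()
def world(c,pix,d):
    k=env.get_calibration(c);K=np.array(k["camera_matrix"])
    r,cc=pix;v=np.array([(cc-K[0,2])/K[0,0],(r-K[1,2])/K[1,1],1])*d
    return rot(k["attitude"])@v+np.array(k["eye"])
def atz(c,pix,z):
    k=env.get_calibration(c);e=np.array(k["eye"]);p=world(c,pix,1.)
    return e+(p-e)*(z-e[2])/(p[2]-e[2])
E
python3 - <<'E'
from h import *
for c in ("top","scene"):
    im,d=env.read_camera(c); cv2.imwrite(f"pics/{c}.png",im[:,:,::-1])
    for t in ("lever_grip","output_button_top","cutoff_button_top","lever_plate","console","parts_jar"):
        for o in env.spot_point(c,t)[:2]:
            r,cc=o["location"]; dd=d[int(r),int(cc)]
            print(c,t,round(o["score"],2),np.round([r,cc]),world(c,(r,cc),dd).round(3))
s=env.get_state();print(s)
print(env.get_calibration("top"))
E
```

```text
top lever_grip 0.6 [258. 359.] [0.543 0.035 0.11 ]
top lever_grip 0.4 [220. 275.] [0.623 0.193 0.084]
top output_button_top 0.72 [223. 273.] [0.617 0.196 0.083]
top output_button_top 0.24 [268. 274.] [0.532 0.197 0.079]
top cutoff_button_top 0.77 [266. 278.] [0.535 0.188 0.088]
top lever_plate 0.72 [244. 356.] [0.576 0.039 0.063]
top console 0.95 [251. 324.] [0.565 0.101 0.057]
top parts_jar 0.6 [284. 315.] [0.496 0.117 0.106]
scene lever_grip 0.6 [205. 309.] [0.547 0.035 0.109]
scene output_button_top 0.58 [266. 360.] [0.622 0.188 0.082]
scene cutoff_button_top 0.56 [237. 376.] [0.542 0.189 0.083]
scene lever_plate 0.82 [229. 299.] [0.582 0.03  0.063]
scene lever_plate 0.33 [216. 244.] [ 0.564 -0.13   0.003]
scene console 0.58 [259. 332.] [0.618 0.125 0.059]
scene parts_jar 0.89 [220. 355.] [0.518 0.129 0.077]
{'clock': 0.7, 'qpos': array([ 1.15241690e+00,  3.50699808e-01,  1.65179851e+00,  4.13181351e-05,
        1.13909126e+00, -8.46013842e-02]), 'qd': array([ 2.00311638e-03,  8.16486461e-04, -3.52851805e-06, -4.52018721e-04,
        1.28156497e-03,  8.96235800e-04]), 'effort': array([-1.71000320e-04, -4.97174370e+01, -2.85450912e+01,  7.00481585e-02,
        2.21576012e-02, -3.24408370e-05]), 'tcp_pos': array([0.18015072, 0.51964845, 0.21863323]), 'ee_rot': array([-1.77900819e-05,  1.66123928e-01,  9.86104883e-01,  6.16133364e-06]), 'contact_force': array([-0.24857548,  0.302893  , -0.16673353]), 'torque': array([-0.0636662 ,  0.02795159,  0.01606892]), 'finger_force': 0.0, 'finger_gap': 0.09290227899531135}
{'camera_matrix': array([[610.56258449,   0.        , 329.8845616 ],
       [  0.        , 610.56258449, 235.52768055],
       [  0.        ,   0.        ,   1.        ]]), 'eye': array([0.40354846, 0.07094787, 1.23597494]), 'attitude': array([ 0.06265081, -0.69566365,  0.71383058, -0.0507234 ])}
```

View pics/top.png

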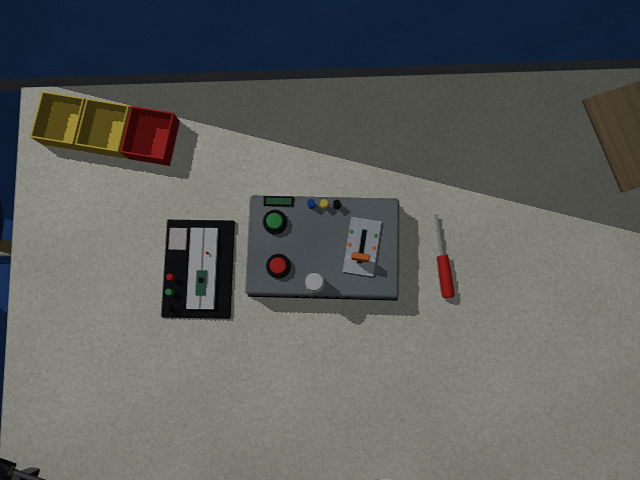

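View pics/scene.png

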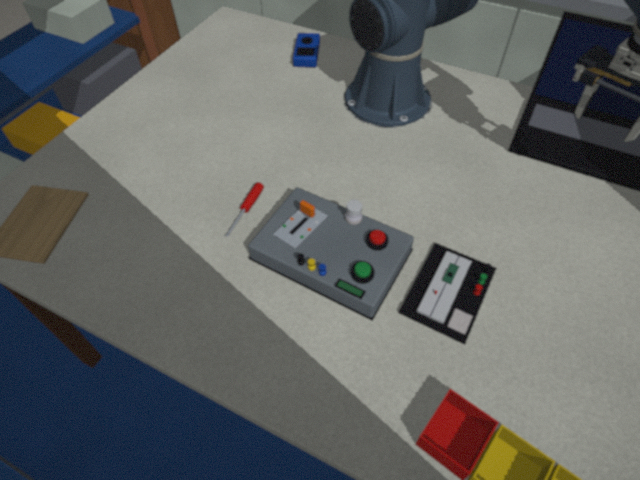

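The top view shows the green button at about (222,275), the red at (266,278), the paddle at (257,361) near the robot-side end of the plate, and the jar at (282,315). The push goes up-image (+x), tilted slightly right. Next I'll refine this with colour masks.

```bash
python3 - <<'E'
from h import *
im,d=env.read_camera("top")
hsv=cv2.cvtColor(im,cv2.COLOR_RGB2HSV).astype(int);H,S,V=hsv[...,0],hsv[...,1],hsv[...,2]
def roi(m,r0,r1,c0,c1):
    z=np.zeros(m.shape,np.uint8);z[r0:r1,c0:c1]=m[r0:r1,c0:c1];return z
def blob(m):
    n,l,s,c=cv2.connectedComponentsWithStats(m);i=1+s[1:,4].argmax();return l==i,c[i][::-1],s[i,4]
def rect(m,z):
    p=np.argwhere(m);w=np.array([atz("top",q,z)[:2] for q in p],np.float32)
    (c,s,a)=cv2.minAreaRect(w*1000);return np.round(c,1),np.round(s,1),round(a,2)
g,cg,n=blob(roi((H>40)&(H<85)&(S>100)&(V>50),208,240,260,290));print("green",atz("top",cg,.078).round(4),n)
g,cg,n=blob(roi(((H<6)|(H>174))&(S>150)&(V>70),250,282,262,295));print("red",atz("top",cg,.078).round(4),n)
g,cg,n=blob(roi((H<16)&(H>5)&(S>150)&(V>120),245,270,345,376));print("paddle",atz("top",cg,.105).round(4),n,rect(g,.105))
pm=roi((S<60)&(V>130),210,285,338,390);g,cg,n=blob(cv2.morphologyEx(pm,cv2.MORPH_CLOSE,np.ones((9,9))));print("plate",atz("top",cg,.066).round(4),n,rect(g,.066))
g,cg,n=blob(roi((S<70)&(V>130),268,295,303,327));print("jar",atz("top",cg,.105).round(4),n)
im=cv2.resize(im[190:305,240:405],None,fx=4.8,fy=4.8,interpolation=cv2.INTER_CUBIC);cv2.imwrite("pics/c.png",im[:,:,::-1])
E
```

```text
green [0.6245 0.1962 0.078 ] 197
red [0.5373 0.1904 0.078 ] 208
paddle [0.5473 0.0323 0.105 ] 83 (array([547.5,  32.5]), array([30.6,  9.3]), 79.66)
plate [0.5699 0.0473 0.066 ] 357 (array([570.1,  44.7]), array([22.5, 99. ]), 79.41)
jar [0.5026 0.1206 0.105 ] 217
```

View pics/c.png

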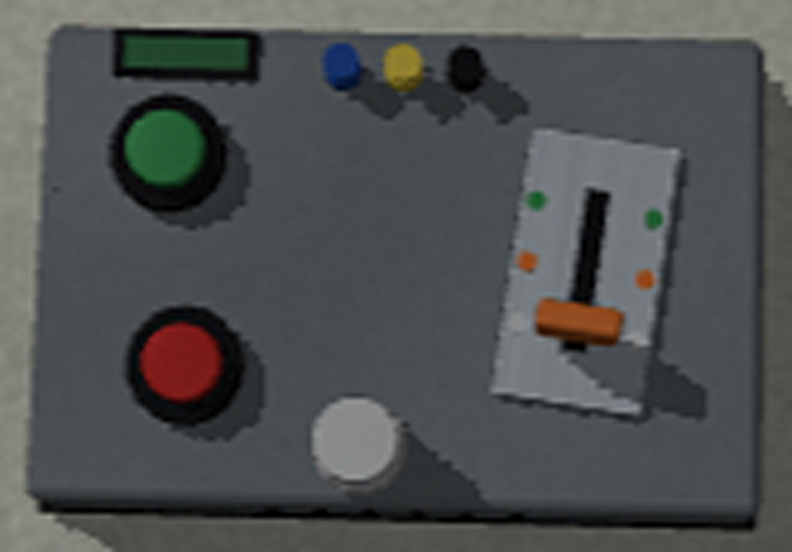

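The crop confirms the order of the dots (white, orange, green toward the far end) and the plate axis at about -10.4° yaw. The jar is clear of the approach.

>>> step_arm(
  plan=[
    {"rz": -0.87,"fingers": -1},
    {"rz": -0.87,"fingers": -1},
    {"dx": -0.8,"dy": -0.8,"fingers": -1},
    {"dx": -0.8,"dy": -0.8,"fingers": -1},
    {"dx": -0.8,"dy": -0.8,"fingers": -1},
    {"dx": -0.8,"dy": -0.8,"fingers": -1},
    {"dx": -0.8,"dy": -0.8,"fingers": -1},
    {"dx": -0.8,"dy": -0.8,"fingers": -1},
    {"dx": -0.8,"dy": -0.8,"fingers": -1},
    {"dx": -0.8,"dy": -0.8,"fingers": -1},
  ],
)

```text
$.plan[0]: bad value
```

>>> step_arm(
  plan=[
    {"dx": -0.8,"dy": -0.8,"fingers": -1},
    {"dx": -0.8,"dy": -0.8,"fingers": -1},
    {"dx": -0.8,"dy": -0.8,"fingers": -1},
    {"dx": -0.8,"dy": -0.8,"fingers": -1},
    {"dx": -0.8,"dy": -0.8,"fingers": -1},
    {"dx": -0.8,"dy": -0.8,"fingers": -1},
    {"dx": -0.8,"dy": -0.8,"fingers": -1},
    {"dx": -0.8,"dy": -0.8,"fingers": -1},
    {"fingers": -1},
    {"fingers": -1},
  ],
)

```text
$.plan[0]: bad value
```

```bash
python3 - <<'E'
from h import *
s=env.get_state();print(s["clock"],s["tcp_pos"],R.from_matrix(rot(s["ee_rot"])).as_matrix().round(3),s["contact_force"],s["finger_gap"])
im,d=env.read_camera("wrist");cv2.imwrite("pics/w.png",im[:,:,::-1])
for t in ("lever_grip","parts_jar","lever_plate"):
    for o in env.spot_point("wrist",t)[:2]:
        p=o["location"];print(t,round(o["score"],2),np.round(p),world("wrist",p,d[int(p[0]),int(p[1])]).round(4),atz("wrist",p,{"lever_grip":.093,"parts_jar":.06,"lever_plate":.06}[t]).round(4))
hsv=cv2.cvtColor(im,cv2.COLOR_RGB2HSV).astype(int);H,S,V=hsv[...,0],hsv[...,1],hsv[...,2]
m=((H<16)&(H>5)&(S>150)&(V>100)).astype(np.uint8)
n,l,st,c=cv2.connectedComponentsWithStats(m)
for i in 1+np.argsort(-st[1:,4])[:3]:
    pts=np.argwhere(l==i);pts=pts[d[pts[:,0],pts[:,1]]>0]
    w=np.array([world("wrist",q,d[q[0],q[1]]) for q in pts]);t=w[w[:,2]>.104] if len(w) else w
    if len(t)>5:
        print(st[i],w.mean(0).round(4),"top",t.mean(0).round(4),cv2.minAreaRect((t[:,:2]*1000).astype(np.float32)))
E
```

```text
0.75 [0.18016308 0.51963974 0.21863991] [[-0.945  0.328  0.   ]
 [ 0.328  0.945  0.   ]
 [ 0.     0.    -1.   ]] [ 0.28219932  0.50651854 -0.16229214] 0.09306941851638006
```

View pics/w.png

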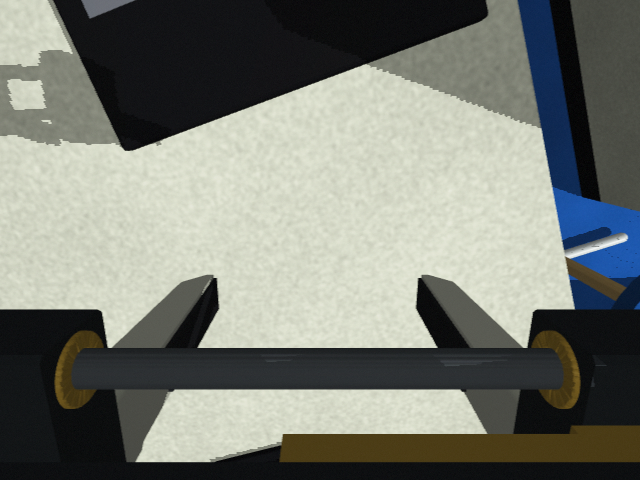

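The wrist picture shows only the breadboard corner and the open fingers, because the arm hasn't moved: both plans were refused. I'll send rows with every field filled in.

>>> step_arm(
  plan=[
    {"dx": 0,"dy": 0,"dz": 0,"rx": 0,"ry": 0,"rz": -0.87,"fingers": -1},
    {"dx": 0,"dy": 0,"dz": 0,"rx": 0,"ry": 0,"rz": -0.87,"fingers": -1},
    {"dx": -0.8,"dy": -0.8,"dz": 0,"rx": 0,"ry": 0,"rz": 0,"fingers": -1},
    {"dx": -0.8,"dy": -0.8,"dz": 0,"rx": 0,"ry": 0,"rz": 0,"fingers": -1},
    {"dx": -0.8,"dy": -0.8,"dz": 0,"rx": 0,"ry": 0,"rz": 0,"fingers": -1},
    {"dx": -0.8,"dy": -0.8,"dz": 0,"rx": 0,"ry": 0,"rz": 0,"fingers": -1},
    {"dx": -0.8,"dy": -0.8,"dz": 0,"rx": 0,"ry": 0,"rz": 0,"fingers": -1},
    {"dx": -0.8,"dy": -0.8,"dz": 0,"rx": 0,"ry": 0,"rz": 0,"fingers": -1},
    {"dx": -0.8,"dy": -0.8,"dz": 0,"rx": 0,"ry": 0,"rz": 0,"fingers": -1},
    {"dx": -0.8,"dy": -0.8,"dz": 0,"rx": 0,"ry": 0,"rz": 0,"fingers": -1},
  ],
)

```text
clock: 1.78
tcp_pos: [0.3349, 0.2947, 0.2188]
ee_rot: [0.0, 0.091, 0.996, 0.0]
contact_force: [0.1, 0.8, 0.5]
finger_gap: 0.0305
finger_force: 0.0
```

>>> step_arm(
  plan=[
    {"dx": -0.8,"dy": -0.8,"dz": 0,"rx": 0,"ry": 0,"rz": 0,"fingers": -1},
    {"dx": -0.8,"dy": -0.8,"dz": 0,"rx": 0,"ry": 0,"rz": 0,"fingers": -1},
    {"dx": -0.8,"dy": -0.8,"dz": 0,"rx": 0,"ry": 0,"rz": 0,"fingers": -1},
    {"dx": -0.8,"dy": -0.8,"dz": 0,"rx": 0,"ry": 0,"rz": 0,"fingers": -1},
    {"dx": -0.8,"dy": -0.8,"dz": 0,"rx": 0,"ry": 0,"rz": 0,"fingers": -1},
    {"dx": -0.8,"dy": -0.8,"dz": 0,"rx": 0,"ry": 0,"rz": 0,"fingers": -1},
    {"dx": -0.6,"dy": -0.8,"dz": 0,"rx": 0,"ry": 0,"rz": 0,"fingers": -1},
    {"dx": -0.5,"dy": -0.8,"dz": 0,"rx": 0,"ry": 0,"rz": 0,"fingers": -1},
    {"dx": -0.3,"dy": -0.6,"dz": 0,"rx": 0,"ry": 0,"rz": 0,"fingers": -1},
    {"dx": 0,"dy": 0,"dz": 0,"rx": 0,"ry": 0,"rz": 0,"fingers": -1},
  ],
)

```text
clock: 2.62
tcp_pos: [0.4801, 0.0531, 0.2186]
ee_rot: [0.0, 0.092, 0.996, -0.0]
contact_force: [-0.4, 0.2, 1.1]
finger_gap: 0.0008
finger_force: 0.0
```

```bash
cat > look.py <<'E'
from h import *
import sys
s=env.get_state();print(s["clock"],s["tcp_pos"],rot(s["ee_rot"]).round(3).tolist(),s["contact_force"],s["finger_gap"])
im,d=env.read_camera("wrist");cv2.imwrite(f"pics/{sys.argv[1]}.png",im[:,:,::-1])
hsv=cv2.cvtColor(im,cv2.COLOR_RGB2HSV).astype(int);H,S,V=hsv[...,0],hsv[...,1],hsv[...,2]
for name,m,z0 in (("orange",(H<16)&(H>5)&(S>150)&(V>100),.104),("green",(H>40)&(H<85)&(S>100)&(V>50),.074),("red",((H<5)|(H>174))&(S>150)&(V>70),.074)):
    n,l,st,c=cv2.connectedComponentsWithStats(m.astype(np.uint8))
    for i in 1+np.argsort(-st[1:,4])[:2]:
        pts=np.argwhere(l==i);pts=pts[d[pts[:,0],pts[:,1]]>0]
        if len(pts)<100: continue
        w=np.array([world("wrist",q,d[q[0],q[1]]) for q in pts]);t=w[(w[:,2]>z0)&(w[:,2]<.12)]
        if len(t)>50: print(name,st[i][:4],"top",t.mean(0).round(4),cv2.minAreaRect((t[:,:2]*1000).astype(np.float32)))
E
python3 look.py w2
```

```text
2.6167 [0.4800991  0.05312218 0.21861389] [[-0.983, 0.184, 0.0], [0.184, 0.983, -0.001], [-0.0, -0.001, -1.0]] [-0.44029163  0.21843238  1.1499787 ] 0.0008086860041683814
green [483 330  39  18] top [0.6161 0.1979 0.0802] ((616.5509643554688, 198.9701690673828), (31.102922439575195, 15.189215660095215), 85.638427734375)Traceback (most recent call last):
  File "look.py", line 11, in <module>
    w=np.array([world("wrist",q,d[q[0],q[1]]) for q in pts]);t=w[(w[:,2]>z0)&(w[:,2]<.12)]
                ~~~~~^^^^^^^^^^^^^^^^^^^^^^^^
  File "h.py", line 8, in world
    k=env.get_calibration(c);K=np.array(k["camera_matrix"])
ValueError: time passes only in moves, steps and waits
```

View pics/w2.png

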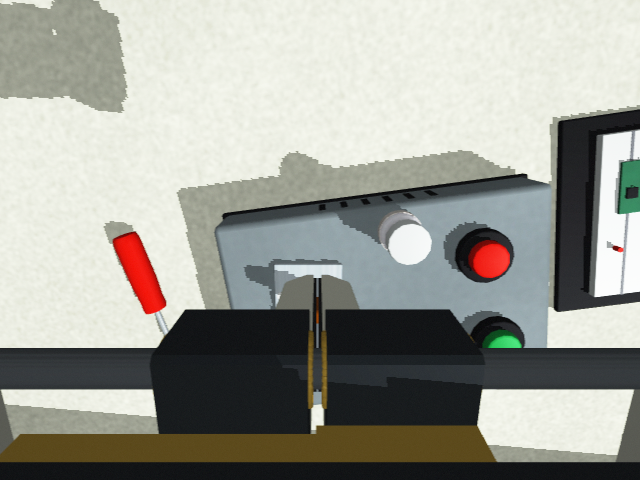

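The wrist view, with image-up toward the robot, shows the shut fingers over the plate. The jar at (240,408) is well to the side, and the gripper hides the paddle. I'll shift slightly sideways and descend behind the paddle.

>>> step_arm(
  plan=[
    {"dx": 0,"dy": -0.27,"dz": 0.7,"rx": 0,"ry": 0,"rz": 0,"fingers": -1},
    {"dx": 0,"dy": 0,"dz": 0.8,"rx": 0,"ry": 0,"rz": 0,"fingers": -1},
    {"dx": 0,"dy": 0,"dz": 0.8,"rx": 0,"ry": 0,"rz": 0,"fingers": -1},
    {"dx": 0,"dy": 0,"dz": 0.8,"rx": 0,"ry": 0,"rz": 0,"fingers": -1},
    {"dx": 0,"dy": 0,"dz": 0.8,"rx": 0,"ry": 0,"rz": 0,"fingers": -1},
    {"dx": 0,"dy": 0,"dz": 0.5,"rx": 0,"ry": 0,"rz": 0,"fingers": -1},
    {"dx": -0.5,"dy": 0,"dz": 0,"rx": 0,"ry": 0,"rz": 0,"fingers": -1},
    {"dx": -0.5,"dy": 0,"dz": 0,"rx": 0,"ry": 0,"rz": 0,"fingers": -1},
    {"dx": -0.3,"dy": 0,"dz": 0,"rx": 0,"ry": 0,"rz": 0,"fingers": -1},
    {"dx": 0,"dy": 0,"dz": 0,"rx": 0,"ry": 0,"rz": 0,"fingers": -1},
  ],
)

```text
clock: 3.5
tcp_pos: [0.5174, 0.0414, 0.0868]
ee_rot: [0.001, 0.091, 0.996, 0.0]
contact_force: [0.1, 0.4, -0.6]
finger_gap: 0.0004
finger_force: 0.0
```

>>> step_arm(
  plan=[
    {"dx": -0.2,"dy": 0,"dz": 0,"rx": 0,"ry": 0,"rz": 0,"fingers": -1},
    {"dx": -0.2,"dy": 0,"dz": 0,"rx": 0,"ry": 0,"rz": 0,"fingers": -1},
    {"dx": -0.2,"dy": 0,"dz": 0,"rx": 0,"ry": 0,"rz": 0,"fingers": -1},
    {"dx": -0.1,"dy": 0,"dz": 0,"rx": 0,"ry": 0,"rz": 0,"fingers": -1},
    {"dx": -0.1,"dy": 0,"dz": 0,"rx": 0,"ry": 0,"rz": 0,"fingers": -1},
  ],
)

```text
clock: 3.92
tcp_pos: [0.5394, 0.0366, 0.0866]
ee_rot: [-0.001, 0.091, 0.996, 0.0]
contact_force: [-3.3, 1.7, 3.3]
finger_gap: 0.0005
finger_force: 2.0
```

>>> step_arm(
  plan=[
    {"dx": -0.1,"dy": 0,"dz": 0,"rx": 0,"ry": 0,"rz": 0,"fingers": -1},
    {"dx": -0.1,"dy": 0,"dz": 0,"rx": 0,"ry": 0,"rz": 0,"fingers": -1},
    {"dx": -0.1,"dy": 0,"dz": 0,"rx": 0,"ry": 0,"rz": 0,"fingers": -1},
    {"dx": -0.1,"dy": 0,"dz": 0,"rx": 0,"ry": 0,"rz": 0,"fingers": -1},
    {"dx": -0.1,"dy": 0,"dz": 0,"rx": 0,"ry": 0,"rz": 0,"fingers": -1},
    {"dx": -0.1,"dy": 0,"dz": 0,"rx": 0,"ry": 0,"rz": 0,"fingers": -1},
    {"dx": -0.1,"dy": 0,"dz": 0,"rx": 0,"ry": 0,"rz": 0,"fingers": -1},
  ],
)

```text
clock: 4.5
tcp_pos: [0.56, 0.0327, 0.0866]
ee_rot: [-0.001, 0.091, 0.996, -0.0]
contact_force: [-5.1, 1.0, 4.8]
finger_gap: 0.0004
finger_force: 2.9
```

>>> step_arm(
  plan=[
    {"dx": -0.1,"dy": 0,"dz": 0,"rx": 0,"ry": 0,"rz": 0,"fingers": -1},
    {"dx": -0.1,"dy": 0,"dz": 0,"rx": 0,"ry": 0,"rz": 0,"fingers": -1},
    {"dx": -0.1,"dy": 0,"dz": 0,"rx": 0,"ry": 0,"rz": 0,"fingers": -1},
    {"dx": -0.1,"dy": 0,"dz": 0,"rx": 0,"ry": 0,"rz": 0,"fingers": -1},
  ],
)

```text
clock: 4.83
tcp_pos: [0.5725, 0.0304, 0.0866]
ee_rot: [0.0, 0.091, 0.996, -0.0]
contact_force: [-0.8, -0.6, 0.4]
finger_gap: 0.0002
finger_force: 0.3
```

>>> step_arm(
  plan=[
    {"dx": -0.1,"dy": 0,"dz": 0,"rx": 0,"ry": 0,"rz": 0,"fingers": -1},
    {"dx": -0.1,"dy": 0,"dz": 0,"rx": 0,"ry": 0,"rz": 0,"fingers": -1},
    {"dx": -0.1,"dy": 0,"dz": 0,"rx": 0,"ry": 0,"rz": 0,"fingers": -1},
    {"dx": 0,"dy": 0,"dz": 0,"rx": 0,"ry": 0,"rz": 0,"fingers": -1},
  ],
)

```text
clock: 5.17
tcp_pos: [0.5817, 0.0288, 0.0867]
ee_rot: [0.0, 0.091, 0.996, 0.0]
contact_force: [0.1, -0.2, -0.0]
finger_gap: 0.0008
finger_force: 0.0
```

>>> step_arm(
  plan=[
    {"dx": 0.7,"dy": 0,"dz": 0,"rx": 0,"ry": 0,"rz": 0,"fingers": -1},
    {"dx": 0,"dy": 0,"dz": -1,"rx": 0,"ry": 0,"rz": 0,"fingers": -1},
    {"dx": 0,"dy": 0,"dz": -1,"rx": 0,"ry": 0,"rz": 0,"fingers": -1},
    {"dx": 0,"dy": 0,"dz": -1,"rx": 0,"ry": 0,"rz": 0,"fingers": -1},
    {"dx": -0.2,"dy": 1,"dz": 0,"rx": 0,"ry": 0,"rz": 0,"fingers": -1},
    {"dx": -0.2,"dy": 1,"dz": 0,"rx": 0,"ry": 0,"rz": 0,"fingers": -1},
    {"dx": -0.2,"dy": 1,"dz": 0,"rx": 0,"ry": 0,"rz": 0,"fingers": -1},
    {"dx": -0.2,"dy": 1,"dz": 0,"rx": 0,"ry": 0,"rz": 0,"fingers": -1},
    {"dx": -0.2,"dy": 1,"dz": 0,"rx": 0,"ry": 0,"rz": 0,"fingers": -1},
    {"dx": -0.1,"dy": 0.75,"dz": 0,"rx": 0,"ry": 0,"rz": 0,"fingers": -1},
  ],
)

```text
clock: 6.0
tcp_pos: [0.6246, 0.1986, 0.1766]
ee_rot: [0.0, 0.091, 0.996, 0.0]
contact_force: [0.4, -0.2, 1.2]
finger_gap: 0.0005
finger_force: 0.0
```

```bash
python3 - <<'E'
from h import *
s=env.get_state();print(s["clock"],s["tcp_pos"])
a,_=env.read_camera("top");b,_=env.read_camera("scene")
a=cv2.resize(a[180:310,230:420],(640,438));b=cv2.resize(b[150:330,200:440],(584,438))
a=cv2.resize(a,(400,274));b=cv2.resize(b,(400,300));o=np.zeros((574,400,3),np.uint8);o[:274]=a;o[274:]=b
cv2.imwrite("pics/chk.png",o[:,:,::-1])
E
```

```text
6.0 [0.62462949 0.1985807  0.17661749]
```

View pics/chk.png

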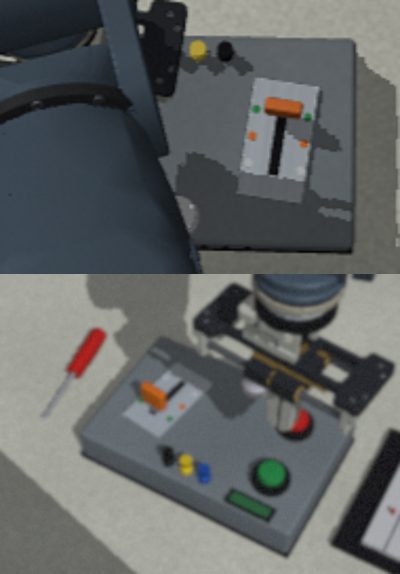

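The lever stands at the second stop, with the paddle at the green dots in both views, and the tool is over the green button. Now I'll press it.

>>> step_arm(
  plan=[
    {"dx": 0,"dy": -0.08,"dz": 0.8,"rx": 0,"ry": 0,"rz": 0,"fingers": -1},
    {"dx": 0,"dy": 0,"dz": 0.8,"rx": 0,"ry": 0,"rz": 0,"fingers": -1},
    {"dx": 0,"dy": 0,"dz": 0.8,"rx": 0,"ry": 0,"rz": 0,"fingers": -1},
    {"dx": 0,"dy": 0,"dz": 0.6,"rx": 0,"ry": 0,"rz": 0,"fingers": -1},
    {"dx": 0,"dy": 0,"dz": 0.2,"rx": 0,"ry": 0,"rz": 0,"fingers": -1},
    {"dx": 0,"dy": 0,"dz": 0.1,"rx": 0,"ry": 0,"rz": 0,"fingers": -1},
    {"dx": 0,"dy": 0,"dz": 0.1,"rx": 0,"ry": 0,"rz": 0,"fingers": -1},
    {"dx": 0,"dy": 0,"dz": 0,"rx": 0,"ry": 0,"rz": 0,"fingers": -1},
  ],
)

```text
clock: 6.77
tcp_pos: [0.6238, 0.1935, 0.0765]
ee_rot: [0.0, 0.091, 0.996, -0.0]
contact_force: [-3.1, -1.3, 4.8]
finger_gap: 0.0007
finger_force: 2.4
```

>>> step_arm(
  plan=[
    {"dx": 0,"dy": 0,"dz": 0.06,"rx": 0,"ry": 0,"rz": 0,"fingers": -1},
    {"dx": 0,"dy": 0,"dz": 0.05,"rx": 0,"ry": 0,"rz": 0,"fingers": -1},
    {"dx": 0,"dy": 0,"dz": 0,"rx": 0,"ry": 0,"rz": 0,"fingers": -1},
  ],
)

```text
clock: 7.02
tcp_pos: [0.6242, 0.1937, 0.0759]
ee_rot: [0.001, 0.091, 0.996, 0.0]
contact_force: [-13.4, -5.6, 29.2]
finger_gap: 0.0002
finger_force: 14.5
```

>>> step_arm(
  plan=[
    {"dx": 0,"dy": 0,"dz": -0.5,"rx": 0,"ry": 0,"rz": 0,"fingers": -1},
    {"dx": 0,"dy": 0,"dz": -0.8,"rx": 0,"ry": 0,"rz": 0,"fingers": -1},
    {"dx": -0.9,"dy": 0,"dz": -1,"rx": 0,"ry": 0,"rz": 0,"fingers": -1},
    {"dx": -0.9,"dy": 0,"dz": -1,"rx": 0,"ry": 0,"rz": 0,"fingers": -1},
    {"dx": -0.9,"dy": 0,"dz": -0.8,"rx": 0,"ry": 0,"rz": 0,"fingers": -1},
    {"dx": -0.9,"dy": 0,"dz": -0.5,"rx": 0,"ry": 0,"rz": 0,"fingers": -1},
    {"dx": 0,"dy": 0,"dz": 0,"rx": 0,"ry": 0,"rz": 0,"fingers": -1},
  ],
)

```text
clock: 7.6
tcp_pos: [0.7345, 0.1731, 0.2149]
ee_rot: [0.005, 0.092, 0.996, 0.001]
contact_force: [-0.5, 0.2, -0.1]
finger_gap: 0.0004
finger_force: 0.0
```

```bash
python3 - <<'E'
from h import *
s=env.get_state();print(s["clock"],s["tcp_pos"])
im,d=env.read_camera("wrist");cv2.imwrite("pics/w3.png",im[:,:,::-1])
k=env.get_calibration("wrist");K=np.array(k["camera_matrix"]);Rm=rot(k["attitude"]);e=np.array(k["eye"])
rr,cc=np.mgrid[:480,:640];W=np.stack([(cc-K[0,2])/K[0,0],(rr-K[1,2])/K[1,1],np.ones(d.shape)],-1)*d[...,None]@Rm.T+e
hsv=cv2.cvtColor(im,cv2.COLOR_RGB2HSV).astype(int);H,S,V=hsv[...,0],hsv[...,1],hsv[...,2]
for name,m in (("green",(H>40)&(H<85)&(S>100)&(V>50)),("red",((H<5)|(H>174))&(S>150)&(V>70))):
    n,l,st,c=cv2.connectedComponentsWithStats(m.astype(np.uint8))
    for i in 1+np.argsort(-st[1:,4])[:2]:
        w=W[(l==i)&(d>0)]
        if len(w)<60: continue
        t=w[w[:,2]>np.percentile(w[:,2],85)-.003]
        print(name,st[i],"z pct",np.percentile(w[:,2],[5,50,95]).round(4),"mid",((t.min(0)+t.max(0))/2).round(4),np.ptp(t,0).round(4))
m=(V<60)&(abs(W[...,0]-.624)<.03)&(abs(W[...,1]-.195)<.03)&(d>0)
print("collar z",np.percentile(W[m][:,2],[10,50,90]) if m.any() else None)
m=(abs(W[...,0]-.58)<.012)&(abs(W[...,1]-.14)<.03)&(d>0)
print("console z",np.percentile(W[m][:,2],[10,50,90]) if m.any() else None)
E
```

```text
7.6 [0.73449959 0.17306079 0.2149125 ]
green [ 298   50   44   48 1631] z pct [0.0766 0.0789 0.0803] mid [0.6234 0.1977 0.0793] [0.0308 0.0309 0.0049]
green [ 288  122   65   25 1109] z pct [0.0587 0.06   0.0613] mid [0.6656 0.1903 0.0601] [0.0155 0.0514 0.0044]
red [ 551  187   89  114 8923] z pct [-0.0011  0.0106  0.0465] mid [0.8154 0.4343 0.0433] [0.1076 0.0589 0.0115]
collar z [0.06796038 0.06902123 0.07008066]
console z [0.05622763 0.05722037 0.05823593]
```

View pics/w3.png

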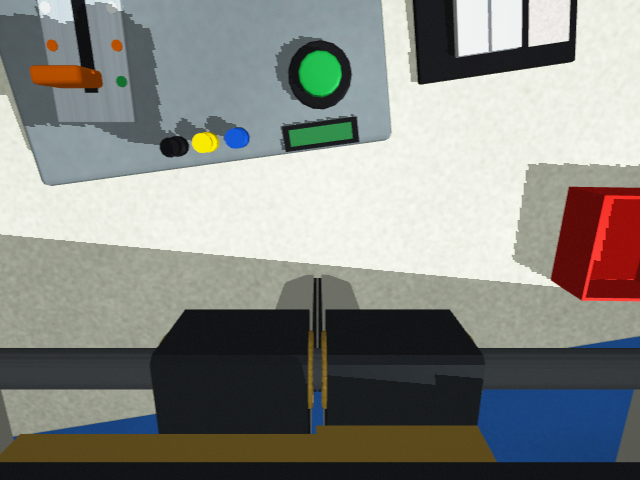

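The wrist view shows the green cap at (73,320) back up and the lever at the far end. From this view the cap top is about 0.08 and its centre is (0.6234, 0.1977). The earlier press therefore probably bottomed out at z≈0.076, and a second, better-centred press will confirm it.

>>> step_arm(
  plan=[
    {"dx": 0.95,"dy": 0.1,"dz": 0,"rx": 0,"ry": 0,"rz": 0,"fingers": -1},
    {"dx": 0.95,"dy": 0,"dz": 0,"rx": 0,"ry": 0,"rz": 0,"fingers": -1},
    {"dx": 0.95,"dy": 0,"dz": 0,"rx": 0,"ry": 0,"rz": 0,"fingers": -1},
    {"dx": 0.93,"dy": 0,"dz": 0.6,"rx": 0,"ry": 0,"rz": 0,"fingers": -1},
    {"dx": 0,"dy": 0,"dz": 0.9,"rx": 0,"ry": 0,"rz": 0,"fingers": -1},
    {"dx": 0,"dy": 0,"dz": 0.9,"rx": 0,"ry": 0,"rz": 0,"fingers": -1},
    {"dx": 0,"dy": 0,"dz": 0.9,"rx": 0,"ry": 0,"rz": 0,"fingers": -1},
    {"dx": 0,"dy": 0,"dz": 0.8,"rx": 0,"ry": 0,"rz": 0,"fingers": -1},
    {"dx": 0,"dy": 0,"dz": 0,"rx": 0,"ry": 0,"rz": 0,"fingers": -1},
    {"dx": 0,"dy": 0,"dz": 0,"rx": 0,"ry": 0,"rz": 0,"fingers": -1},
  ],
)

```text
clock: 8.48
tcp_pos: [0.6177, 0.1979, 0.0861]
ee_rot: [-0.001, 0.091, 0.996, -0.0]
contact_force: [0.3, -0.4, 1.2]
finger_gap: 0.0005
finger_force: 0.0
```

>>> step_arm(
  plan=[
    {"dx": 0,"dy": 0,"dz": 0.1,"rx": 0,"ry": 0,"rz": 0,"fingers": -1},
    {"dx": 0,"dy": 0,"dz": 0.1,"rx": 0,"ry": 0,"rz": 0,"fingers": -1},
    {"dx": 0,"dy": 0,"dz": 0.1,"rx": 0,"ry": 0,"rz": 0,"fingers": -1},
    {"dx": 0,"dy": 0,"dz": 0,"rx": 0,"ry": 0,"rz": 0,"fingers": -1},
  ],
)

```text
clock: 8.82
tcp_pos: [0.6194, 0.1982, 0.0781]
ee_rot: [0.001, 0.091, 0.996, 0.0]
contact_force: [0.5, 0.9, 3.8]
finger_gap: 0.0001
finger_force: 1.9
```

>>> step_arm(
  plan=[
    {"dx": 0,"dy": 0,"dz": 0.05,"rx": 0,"ry": 0,"rz": 0,"fingers": -1},
    {"dx": 0,"dy": 0,"dz": 0,"rx": 0,"ry": 0,"rz": 0,"fingers": -1},
  ],
)

```text
clock: 8.98
tcp_pos: [0.6194, 0.1982, 0.0764]
ee_rot: [0.001, 0.091, 0.996, 0.0]
contact_force: [1.3, 1.0, 5.6]
finger_gap: 0.0004
finger_force: 2.3
```

>>> step_arm(
  plan=[
    {"dx": 0,"dy": 0,"dz": 0.06,"rx": 0,"ry": 0,"rz": 0,"fingers": -1},
    {"dx": 0,"dy": 0,"dz": 0,"rx": 0,"ry": 0,"rz": 0,"fingers": -1},
  ],
)

```text
clock: 9.15
tcp_pos: [0.6195, 0.1982, 0.0761]
ee_rot: [0.001, 0.091, 0.996, 0.0]
contact_force: [-3.4, -0.4, 16.9]
finger_gap: 0.0002
finger_force: 8.3
```

The force rose like a spring to about 5 N and then met a hard stop, so the button was fully down. Retracting straight up.

>>> step_arm(
  plan=[
    {"dx": 0,"dy": 0,"dz": -0.5,"rx": 0,"ry": 0,"rz": 0,"fingers": -1},
    {"dx": 0,"dy": 0,"dz": -1,"rx": 0,"ry": 0,"rz": 0,"fingers": -1},
    {"dx": 0,"dy": 0,"dz": -1,"rx": 0,"ry": 0,"rz": 0,"fingers": -1},
    {"dx": 0,"dy": 0,"dz": -1,"rx": 0,"ry": 0,"rz": 0,"fingers": -1},
    {"dx": 0,"dy": 0,"dz": -1,"rx": 0,"ry": 0,"rz": 0,"fingers": -1},
    {"dx": 0,"dy": 0,"dz": 0,"rx": 0,"ry": 0,"rz": 0,"fingers": -1},
    {"dx": 0,"dy": 0,"dz": 0,"rx": 0,"ry": 0,"rz": 0,"fingers": -1},
  ],
)

```text
clock: 9.73
tcp_pos: [0.6191, 0.198, 0.2103]
ee_rot: [0.001, 0.091, 0.996, 0.0]
contact_force: [-0.0, -0.8, -0.3]
finger_gap: 0.0002
finger_force: 0.0
```

```bash
python3 -c "
from h import *
s=env.get_state();print(s['clock'],s['tcp_pos'],s['contact_force'])
print(env.close_job())"
```

```text
9.7333 [0.6191053  0.19796828 0.21025284] [-0.01691727 -0.83161622 -0.2818004 ]
the job is handed in; nothing more can be done
None
```

Job handed in at 9.7 s (no verdict returned): the lever was pushed to its second stop, then the green button was pressed fully down (twice, the second time to confirm) and released; the arm was kept clear of the red button, jar, breadboard and screwdriver.

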